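# Seat the sample tube in the polarimeter's V-block and hold it down

### The arm

A 7-joint arm with a two-finger parallel gripper is mounted at the origin on the work surface. World frame = base frame: x ahead of the robot, y to its left, z up, the work surface at z = 0. Lengths are in m, angles in rad, forces in N, time in s.
With the tool pointing down it reaches from about 0.425 to 0.8 m from the base axis. Payload 8.3 kg.
Tool frame: the origin (TCP) lies midway between the tips of the shut fingers; the grasp point (between the pads) lies 19 mm behind it; z points along the fingers, y is the direction in which the jaws open and shut (so a half turn about z gives the same grasp; the last joint's range is limited). The gripper opens to 85 mm and grips with 20 to 120 N. Pads are 22 mm wide; open, the fingers measure 114 mm over their backs; the gripper's body (76 mm by 85 mm) begins 54 mm behind the grasp point. The pads swing forward as they close: fully open they stand 13 mm farther back than shut.
Start: joints at [-1.349, 0.383, 0.016, 1.37, -0.006, 1.388, -0.046], TCP at [0.176, 0.6, 0.231] pointing down, gripper open.
Joint ranges: [-2.95, 2.95], [-0.25, 2.06], [-1.52, 1.56], [0.18, 2.33], [-1.44, 4.58], [0.02, 2.06], [-3.01, 3.01]. Speed limits (rad/s): [2.39, 2.39, 3.01, 3.01, 3.14, 3.14, 3.14].

### API

Orientations are given as a unit quaternion [x, y, z, w].
In Python, from rig import robot, capture gives the robot as it stands.
- The arm moves only by the tool jog_arm, never from a script. Its argument "series" is a list that holds one entry, the list of rows, each a list of 4 numbers: the shift along the tool's x, y, z in units of 40 mm (1.0 is 40 mm), then the turn about the tool's z in degrees. In form: [[[tx, ty, tz, twist], ...]]. A call has 1 to 8 rows; each row shifts and turns the commanded pose from where the row before left it, along the tool's axes as they then stand; what a row does not reach is not made up. A row lasts 1/10 s, in which the tool goes at most 50 mm and 8.59 degrees, less where a joint would pass 70% of its speed; a pose out of reach is approached as far as the arm can. A call is refused whole if a number of a shift passes 1 or a number of a turn 8.59, either way. A call with a gripper value outside its range is refused whole. "jaw" is the closure, from 0 (fully open) to 1 (shut), set as the call begins (left out, the last holds). The fingers move at their own pace and stop on an object; the grip force is fixed at half the most. Time passes only in rows, so rows that do not move let the fingers close. It gives the time, the measured TCP pose, the force and the opening at its end, in the units of the state.
- robot.get_obs(): the state, without advancing time (a new reading comes with each control period).
- capture(name): name is "scene" or "side" or "wrist"; returns a dict with "frame" (384x512x3 uint8, red, green, blue), "depth" (384x512 float32, m along the optical axis (not along the pixel's ray), 0 where there is no reading), "intrinsics" (3x3 intrinsics, pixels), "k1" (the pictures are not rectified: a ray, as slopes to the right and down, at radius r is drawn at 1 + k1 r^2 times it, then the intrinsics apply), "R" (3x3) and "t" (3): a world point X has camera coordinates R X + t. Camera axes: x right, y down, z forward; pixel columns grow to the right and rows downward; lengths in m; the calibration is good to about 2 mm. A picture is of the moment at which its call begins.
- robot.finish_job(): hands the job in, once; it reports no verdict.
The state is a dict: "clock": time; "joint_positions": joint angles; "qd": joint speeds; "tau": joint torques, N m; "eef_pos": TCP position; "tool_rot": TCP orientation; "ft_force": force on the tool from outside, world axes, zero at the start; "wrist_torque": the same for the moment, N m; "width": finger opening in m.
Only numpy, scipy, OpenCV 4.12 (cv2) and the standard library are available. Lean on these libraries where they do the work, as an engineer would, in place of code of your own. Each camera call takes 0.05 s, during which the arm holds its last target.

### The job

Take the sample tube (the one with one blue and one white cap) out of the tube rack and lay it gently in the V-block of the polarimeter with its blue cap towards the lamp and both caps outside the block, so that the barrel lies flat on both sides of the V. Then press straight down on it with about 10 newtons and finish like that, still pressing: do not let go or back off at the end. Leave the other tubes and everything else on the bench where they are.

Things in the scene. Friction and masses are not known exactly. Their poses are not given: they have to be found in the camera images.
- sample_tube: the sample tube: stainless cylinder, barrel 28 mm diameter, 132 mm long, with a 34 mm diameter screw cap 14 mm long over each end (caps start 54 mm from the middle), about 0.16 kg (varies), polished (friction about 0.4). Origin at the middle of its axis, x along its axis towards the blue cap; the other cap is white. It lies in one of the three bays of the rack, which of them varies; it may be rolled about its own x
- blue_end (a point): the outer face of the sample tube's blue cap, on the axis, 68 mm from the tube's middle
- tube_rack: fixed grey base plate 130 x 226 x 8 mm with three bays of white V supports, 75 mm apart along its y. Origin at the middle of its underside. A tube lies along the rack's x with its axis 50 mm above the table, borne at x = -34 and +34 mm by supports 16 mm thick and 46 mm wide that end below the axis; the middle 50 mm of each tube is free on both sides and below (42 mm down to the base plate). The sample tube's blue cap is at the rack's -x side (towards the robot)
- polarimeter: fixed open-bench polarimeter: aluminium rail 100 x 440 x 16 mm, origin at the middle of its underside, optical axis along its y, 75 mm above the table. The black lamp housing with orange window and orange top plate stands at +y, the white detector head at -y, each 90 x 75 mm, tops 119 mm above the table, centred 175 mm from the middle, with a snout reaching in to 108 mm from the middle. The V-block is in the middle
- vee_seat (a point): the point on the optical axis, at the middle of the V-block, where the middle of the sample tube lies when seated (75 mm above the table); y along the V towards the lamp, z up. The block is a 90 degree V made of two pieces, 22 to 46 mm either side of this point, with a 44 mm wide slot between them for the fingers (nothing there down to 45 mm below the axis). The V's flanks end 3 mm below the axis of a seated tube and are 48 mm wide over all
- lamp_port (a point): the middle of the lamp's orange window, on the optical axis, 108 mm from vee_seat towards the lamp
- vee_near: the steel flank of the V on the polarimeter's -x side (the robot's side), fixed to it, slippery (friction about 0.2) so that a pressed tube centres itself; same origin and axes as the polarimeter
- vee_far: the steel flank of the V on the polarimeter's +x side, fixed to it, slippery (friction about 0.2) so that a pressed tube centres itself; same origin and axes as the polarimeter
- green_tube: another tube of the same size in the rack, both caps green: leave it alone
- black_tube: another tube of the same size in the rack, both caps black: leave it alone
- sample_jar: amber jar with blue cap, 60 mm diameter, 100 mm high, origin under its middle: leave it alone
- milk_bottle: white bottle, 64 mm diameter, 160 mm high, origin under its middle: leave it alone
- beaker_cup: white cup, 66 mm diameter, 70 mm high, origin under its middle: leave it alone
- cap_driver: red-handled screwdriver lying on the bench: leave it alone
- mouse: black computer mouse 105 x 60 x 32 mm, origin under its middle: leave it alone
Not all that is in view belongs to the job. What is shaped like the sample_tube but orange or turquoise is not meant.

How it is judged:
By the outcome, as a careful person would: the job done as asked, in the order asked, and still so for the second after the job is handed in, while the arm keeps its last pose, push and grip.
It also fails if it takes over 64 s, if anything falls off the work surface, if the arm or the gripper's body presses on something with over 40 N, if the wrist force passes 120 N, or if a joint passes its speed limit or range.

## Working session

There is one attempt and no reset: what is moved stays moved. The work goes in short steps, Python scripts to look and compute and a tool call to move; the robot and the scene stay as the last step left them, time stands still between calls to the robot, and variables do not carry over. Pictures are saved under pics/ and viewed, and the job is handed in when it is done.

Besides the shell and the picture viewer there is one more tool, called as a command line: name --argument value ..., lists and objects as JSON in quotes. jog_arm: Moves the arm, as the interface text tells. Its arguments: {"type":"object","properties":{"series":{"type":"array"},"jaw":{"type":"number"}},"required":["series"]}

```bash
mkdir -p pics; cat > h.py <<'E'
import numpy as np, cv2
from rig import robot, capture
def save(n,c): cv2.imwrite(f'pics/{n}.png',c['frame'][:,:,::-1])
E
python3 - <<'E'
from h import *
import pickle
print(robot.get_obs())
d={}
for n in("scene","side","wrist"):
    c=capture(n);d[n]=c;save(n+'0',c);print(n,c['intrinsics'].tolist(),c['k1'],(-c['R'].T@c['t']).round(3),c['R'].round(3).tolist())
pickle.dump(d,open('c0.pkl','wb'))
E
```

```text
{'clock': 0.0, 'joint_positions': array([-1.34888712,  0.38423138,  0.01636245,  1.37115953, -0.00628819,
        1.38817802, -0.04653945]), 'qd': array([-2.08219922e-03, -8.33205854e-05,  3.07327434e-04, -1.86075024e-03,
       -5.22420496e-04, -9.22127399e-05,  1.33722475e-03]), 'tau': array([ 1.81680807e-04, -6.27608871e+01,  8.44616611e-01, -3.71814966e+01,
        1.66093331e-02,  1.47289684e-02, -5.21080847e-05]), 'eef_pos': array([0.17543229, 0.59935596, 0.23028055]), 'tool_rot': array([ 1.41905358e-01,  9.89879761e-01, -9.56395996e-04, -1.16182551e-04]), 'ft_force': array([-0.42931491,  0.45222096,  0.4271985 ]), 'wrist_torque': array([-0.02605724,  0.01021572,  0.01736879]), 'width': 0.08573707834517486}
scene [[489.3617235716488, 0.0, 254.91251756427815], [0.0, 489.3617235716488, 191.1958618865964], [0.0, 0.0, 1.0]] -0.1267267471594601 [1.547 0.358 0.902] [[-0.246, 0.969, -0.005], [0.596, 0.147, -0.789], [-0.764, -0.197, -0.614]]
side [[488.2575870292242, 0.0, 256.27249958334835], [0.0, 488.2575870292242, 181.75245025138372], [0.0, 0.0, 1.0]] 0.012198985711898183 [ 0.194 -1.039  1.165] [[0.958, -0.287, -0.018], [-0.207, -0.645, -0.736], [0.2, 0.708, -0.677]]
wrist [[286.4150900814675, 0.0, 257.6487593836641], [0.0, 286.4150900814675, 189.99919689034934], [0.0, 0.0, 1.0]] 0.012151972881532382 [0.103 0.621 0.371] [[0.281, 0.96, -0.002], [0.918, -0.268, 0.291], [0.279, -0.084, -0.957]]
```

View pics/scene0.png

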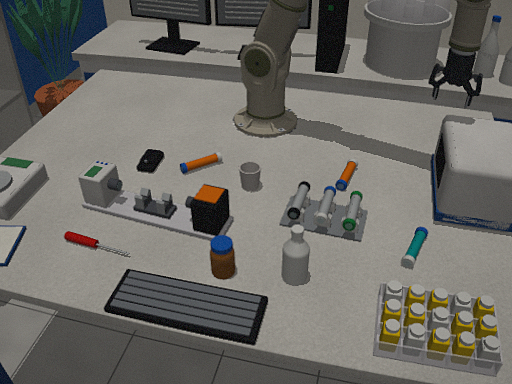

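View pics/side0.png

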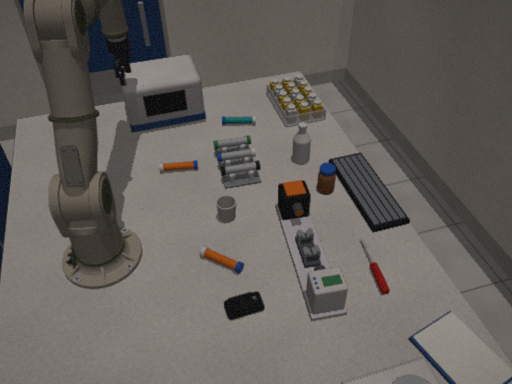

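View pics/wrist0.png

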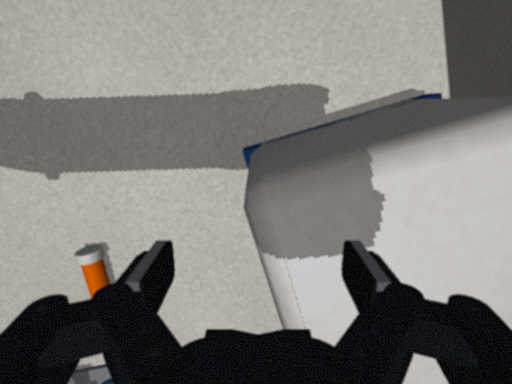

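Candidates shaped like the tube:
- Rack, scene view: (299,201) has black caps, (325,206) is steel with a blue and a white end, (352,210) has green caps.
- Loose on the bench: orange at (201,162) and (346,175), turquoise at (415,247).

The middle rack tube fits the description. I'll confirm it in a crop.

```bash
python3 - <<'E'
import pickle,cv2,numpy as np
d=pickle.load(open('c0.pkl','rb'))
def cr(n,x0,y0,w,h,s): return cv2.resize(d[n]['frame'][y0:y0+h,x0:x0+w,::-1],None,fx=s,fy=s,interpolation=cv2.INTER_CUBIC)
a=cr('scene',275,175,100,70,4);b=cr('side',205,130,65,60,4.67)
b=cr('side',205,128,70,60,4.66666)
a2=cr('scene',80,150,160,90,2.4)[:216];b2=cr('side',270,175,90,145,2)
cv2.imwrite('pics/crop.png',np.hstack([a,b[:280]])[:,:800]);
cv2.imwrite('pics/crop2.png',np.hstack([cr('scene',70,150,170,90,3),cr('side',270,175,90,145,270/145)]))
E
```

```text
(no output)
```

View pics/crop.png

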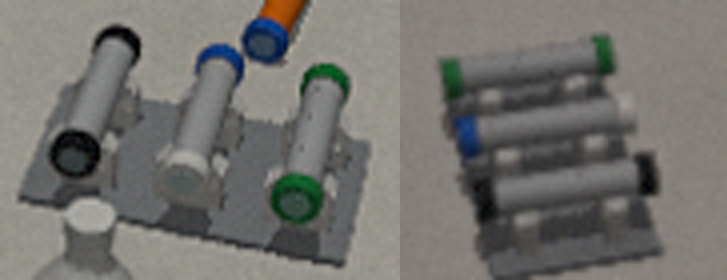

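View pics/crop2.png

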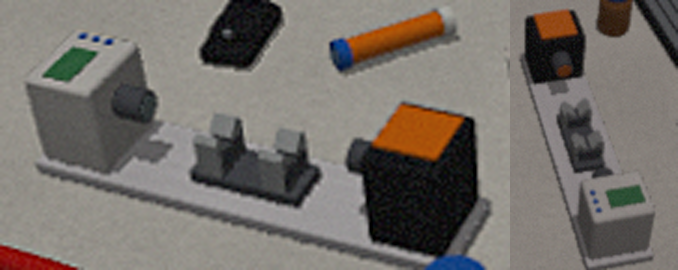

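The crop confirms it: the middle tube has a blue cap on the robot side (crop 220,62) and a white cap on the other (crop 185,180). Next I'll measure the tube and polarimeter from depth in both views.

```bash
cat >> h.py <<'E'
def world(c):
    K=c['intrinsics'];h,w=c['depth'].shape
    u,v=np.meshgrid(np.arange(w),np.arange(h))
    p=cv2.undistortPoints(np.stack([u.ravel(),v.ravel()],1).astype(np.float64)[:,None],K,np.array([c['k1'],0,0,0,0.])).reshape(h,w,2)
    Z=c['depth'];P=np.dstack([p[...,0]*Z,p[...,1]*Z,Z])
    return (P-c['t'])@c['R'], p
def onplane(c,uv,z):
    p=cv2.undistortPoints(np.array(uv,float).reshape(-1,1,2),c['intrinsics'],np.array([c['k1'],0,0,0,0.]))[:,0]
    r=np.c_[p,np.ones(len(p))]@c['R'];o=-c['R'].T@c['t']
    return o+r*((z-o[2])/r[:,2])[:,None]
E
python3 - <<'E'
from h import *
import pickle
d=pickle.load(open('c0.pkl','rb'))
for n,rb,ob in(('scene',(275,175,375,245),(185,180,235,240)),('side',(205,128,270,190),(275,175,315,222))):
    c=d[n];W,_=world(c);hsv=cv2.cvtColor(c['frame'],cv2.COLOR_RGB2HSV);H,S,V=cv2.split(hsv)
    def m(b): 
        k=np.zeros(H.shape,bool);k[b[1]:b[3],b[0]:b[2]]=1;return k
    for nm,mask in (('blue',m(rb)&(H>100)&(H<130)&(S>110)&(W[...,2]>.03)),('green',m(rb)&(H>50)&(H<90)&(S>90)),('orange',m(ob)&(H<20)&(S>150)&(abs(W[...,2]-.119)<.012))):
        k,l,st,ce=cv2.connectedComponentsWithStats(mask.astype(np.uint8))
        for i in range(1,k):
            if st[i,4]>8:
                q=W[l==i];q=q[np.isfinite(q).all(1)];print(n,nm,ce[i].round(1),st[i,4],np.median(q,0).round(4),'zmax',np.percentile(q[:,2],95).round(4), 'plane',onplane(c,[ce[i]],.119 if nm=='orange' else .055).round(4))
                if nm=='orange':
                    cn=cv2.boxPoints(cv2.minAreaRect(np.argwhere(l==i)[:,::-1].astype(np.float32)));print(onplane(c,cn,.119).round(3).tolist())
    # tube ridge cloud: world xy of z in .055-.07
    k=m(rb)&(W[...,2]>.05)&(W[...,2]<.075);q=W[k];print(n,len(q),q.min(0),q.max(0))
    np.save(n+'_q.npy',q)
E
```

```text
scene blue [341.4 181.2] 19 [0.354  0.3181 0.0321] zmax 0.035 plane [[0.3865 0.3183 0.055 ]]
scene blue [330.9 188.9] 41 [0.438  0.2944 0.0628] zmax 0.0679 plane [[0.4303 0.2931 0.055 ]]
scene green [355.9 193.7] 39 [0.4455 0.364  0.0632] zmax 0.0683 plane [[0.4354 0.3646 0.055 ]]
scene green [348.8 223.5] 97 [0.5689 0.3578 0.0596] zmax 0.067 plane [[0.5667 0.3576 0.055 ]]
scene orange [209.2 193.9] 378 [ 0.6118 -0.005   0.1198] zmax 0.122 plane [[ 0.6115 -0.0057  0.119 ]]
[[0.641, -0.037, 0.119], [0.571, -0.052, 0.119], [0.58, 0.026, 0.119], [0.648, 0.037, 0.119]]
scene 1130 [0.42327602 0.19059831 0.05010875] [0.57589312 0.38246239 0.06973677]
side blue [219.1 156.8] 33 [0.4316 0.2789 0.0618] zmax 0.0684 plane [[0.4329 0.2878 0.055 ]]
side green [248.1 139.1] 18 [0.5577 0.3496 0.0603] zmax 0.0662 plane [[0.5596 0.3549 0.055 ]]
side green [215.8 144.6] 24 [0.4368 0.354  0.0607] zmax 0.0683 plane [[0.4375 0.3598 0.055 ]]
side orange [294.1 188.2] 292 [ 0.6056 -0.0116  0.1205] zmax 0.1249 plane [[ 0.6059 -0.0098  0.119 ]]
[[0.576, 0.024, 0.119], [0.65, 0.019, 0.119], [0.633, -0.045, 0.119], [0.562, -0.04, 0.119]]
side 775 [0.42147084 0.18999326 0.05004953] [0.56723666 0.3795017  0.0729955 ]
```

```bash
python3 - <<'E'
from h import *
import pickle
d=pickle.load(open('c0.pkl','rb'))
q=np.vstack([world(d[n])[0].reshape(-1,3) for n in('scene','side')])
for x in np.arange(0.1,.7,.05):
    print(round(x,2),[ (lambda s: round(float(np.percentile(s,98)),2) if len(s)>5 else None)(q[(abs(q[:,0]-x)<.03)&(abs(q[:,1]-y)<.03)&(q[:,2]<.6)][:,2]) for y in np.arange(.15,.75,.06)])
E
```

```text
0.1 [0.59, 0.01, 0.01, 0.01, 0.01, 0.01, 0.01, 0.01, 0.01, 0.01]
0.15 [0.01, 0.01, 0.01, 0.01, 0.01, 0.01, 0.35, 0.53, 0.4, 0.2]
0.2 [0.01, 0.01, 0.01, 0.03, 0.01, 0.01, 0.35, 0.55, 0.55, 0.34]
0.25 [0.01, 0.01, 0.01, 0.03, 0.01, 0.01, 0.01, 0.55, 0.56, 0.21]
0.3 [0.01, 0.01, 0.01, 0.03, 0.01, 0.01, 0.01, 0.2, 0.2, 0.21]
0.35 [0.01, 0.01, 0.01, 0.03, 0.01, 0.01, 0.01, 0.2, 0.2, 0.21]
0.4 [0.01, 0.06, 0.06, 0.01, 0.01, 0.01, 0.01, 0.2, 0.2, 0.2]
0.45 [0.01, 0.07, 0.07, 0.07, 0.07, 0.01, 0.01, 0.19, 0.2, 0.2]
0.5 [0.01, 0.07, 0.07, 0.07, 0.06, 0.01, 0.03, 0.03, 0.01, 0.01]
0.55 [0.01, 0.07, 0.07, 0.07, 0.06, 0.0, 0.03, 0.03, 0.01, 0.01]
0.6 [0.01, 0.01, 0.01, 0.06, 0.06, 0.01, 0.03, 0.03, 0.01, 0.01]
0.65 [0.0, 0.01, 0.01, 0.01, 0.01, 0.01, 0.03, 0.01, 0.01, 0.01]
```

jog_arm --series '[[[0,0,-0.5,0],[0,0,-0.5,0],[-0.6,-0.32,0,0],[-0.8,-0.42,0,0],[-0.8,-0.42,0,0],[-0.8,-0.42,0,0],[-0.8,-0.42,0,0],[-0.8,-0.42,0,0]]]'

```text
clock: 0.95
eef_pos: [0.3258, 0.4539, 0.2711]
tool_rot: [0.142, 0.99, -0.0, -0.0]
ft_force: [1.0, 0.9, 0.2]
width: 0.0853
```

jog_arm --series '[[[-0.8,-0.42,0,0],[-0.8,-0.42,0,0],[-0.8,-0.42,0,0],[-0.8,-0.42,0,0],[-0.8,-0.42,0,0],[-0.6,-0.32,0,-5],[-0.4,-0.2,0,-5],[0,0,0,-3.7]]]'

```text
clock: 1.75
eef_pos: [0.4908, 0.2964, 0.2709]
tool_rot: [0.024, 1.0, -0.001, 0.0]
ft_force: [1.0, -0.1, 0.8]
width: 0.0856
```

```bash
python3 - <<'E'
from h import *
import pickle
robot.get_obs();c=capture('wrist');save('w1',c);pickle.dump(c,open('w1.pkl','wb'));o=robot.get_obs();print(o['eef_pos'],o['tool_rot'],o['qd'].round(3),o['ft_force'])
E
```

```text
[0.48957578 0.29785942 0.27086523] [ 2.11288205e-02  9.99776618e-01 -5.15791362e-04 -1.45578997e-04] [-0.029 -0.008 -0.021  0.004 -0.01   0.001 -0.145] [ 0.53813245  0.0814468  -0.7080111 ]
```

View pics/w1.png

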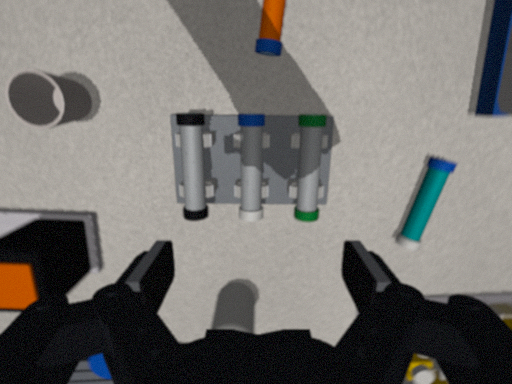

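The wrist view shows three tubes. The sample is in the middle, with its blue cap at (252,119) and white cap at (250,214), free on both sides.

```bash
python3 - <<'E'
from h import *
import pickle
c=pickle.load(open('w1.pkl','rb'));W,_=world(c)
H,S,V=cv2.split(cv2.cvtColor(c['frame'],cv2.COLOR_RGB2HSV))
def roi(x0,y0,x1,y1):
    k=np.zeros(H.shape,bool);k[y0:y1,x0:x1]=1;return k
Z=W[...,2]
for nm,r in(('black',(175,105,217,225)),('sample',(230,105,275,225)),('green',(290,105,332,225))):
    k=roi(*r)&(Z>.040)&(Z<.08);q=W[k];
    # ridge: rows by x
    mid=[];
    for x in np.arange(.44,.56,.01):
        s=q[abs(q[:,0]-x)<.005];s=s[s[:,2]>.052]
        if len(s)>4: mid.append((x,(s[:,1].min()+s[:,1].max())/2,np.ptp(s[:,1]),s[:,2].max()))
    mid=np.array(mid);f=np.polyfit(mid[:,0],mid[:,1],1);print(nm,'xr',q[:,0].min().round(4),q[:,0].max().round(4),'slope',np.degrees(np.arctan(f[0])),'y@.5',np.polyval(f,.5),mid[:,2].mean(),mid[:,3].mean(), mid[:,1].round(4))
k=roi(230,105,275,130)&(H>100)&(H<130)&(S>110);v,u=np.nonzero(k);print('blue px',u.mean(),v.mean(),u.min(),u.max(),v.min(),v.max(),onplane(c,[[u.mean(),v.mean()]],.064))
E
```

```text
black xr 0.4211 0.5597 slope -4.081895635572068 y@.5 0.21139515615464127 0.027522688349790318 0.06427863985884436 [0.217  0.2147 0.2138 0.2134 0.2123 0.2121 0.211  0.2109 0.2098 0.2097
 0.2072 0.2079 0.2084]
sample xr 0.4259 0.5642 slope -3.764296422750028 y@.5 0.2859966010678153 0.02771486751259001 0.06394095870179989 [0.2906 0.2892 0.2886 0.2881 0.2869 0.2864 0.2858 0.2852 0.2846 0.2842
 0.283  0.2829 0.2825]
green xr 0.4307 0.5687 slope -4.0492812036880785 y@.5 0.36107930358261164 0.02746965935867154 0.06412462124179377 [0.3649 0.3661 0.3632 0.363  0.3622 0.3614 0.3614 0.3603 0.3601 0.3589
 0.3582 0.3565 0.3577]
blue px 251.1467576791809 119.77133105802048 238 264 114 125 [[0.43366279 0.29118073 0.064     ]]
```

The tube centre comes out at (0.495, 0.286), yaw -3.9°. The ridge height of 64 mm, spacing of 75 mm and length of 138 mm all match the given sizes. Now I'll align above it.

jog_arm --series '[[[0,0,0,1.5],[-0.15,-0.28,0,0],[0,0,0.5,0],[0,0,0.5,0],[0,0,0.5,0],[0,0,0,0],[0,0,0,0]]]' --jaw 0.35

```text
clock: 2.5
eef_pos: [0.4936, 0.2878, 0.2117]
tool_rot: [0.036, 0.999, -0.0, -0.0]
ft_force: [0.0, 0.8, 0.5]
width: 0.0553
```

```bash
cat >> h.py <<'E'
def st():
    o=robot.get_obs();n=o['tool_rot'];print(o['clock'],o['eef_pos'].round(4),'q',n.round(4),'yangle',round(2*np.degrees(np.arctan2(n[1],n[0]))-90,2),'F',o['ft_force'].round(2),'M',o['wrist_torque'].round(2),'w',round(float(o['width']),4),'qd',abs(o['qd']).max().round(3));return o
def need(x,y,z,ya):
    o=robot.get_obs();n=o['tool_rot'];a=2*np.degrees(np.arctan2(n[1],n[0]))-90
    R=np.radians(a);ex=np.array([-np.sin(R),np.cos(R)])  # tool x = y rotated +90 (z down)
    ey=np.array([np.cos(R),np.sin(R)]);d=np.array([x,y,z])-o['eef_pos']
    print('need rows tx,ty,tz',(np.array([ex@d[:2],ey@d[:2],-d[2]])/.04).round(3),'twist',round(a-ya,2))
E
python3 - <<'E'
from h import *
st();need(.495,.2863,.031,86.1)
import pickle
c=capture('wrist');save('w2',c);pickle.dump(c,open('w2.pkl','wb'));st()
E
```

```text
2.5 [0.4936 0.2878 0.2117] q [ 3.620e-02  9.993e-01 -2.000e-04 -1.000e-04] yangle 85.85 F [0.01 0.76 0.45] M [ 0.02 -0.02  0.  ] w 0.0553 qd 0.028
need rows tx,ty,tz [-0.036 -0.034  4.517] twist -0.25
2.55 [0.4941 0.2881 0.2124] q [3.620e-02 9.993e-01 3.000e-04 5.000e-04] yangle 85.86 F [0.99 1.25 0.95] M [ 0. -0.  0.] w 0.0555 qd 0.013
```

View pics/w2.png

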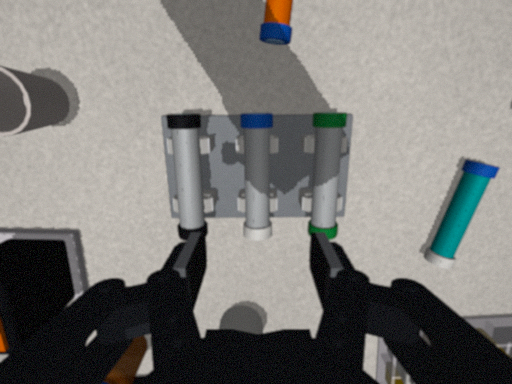

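```bash
python3 - <<'E'
from h import *
import pickle
c=pickle.load(open('w2.pkl','rb'));W,_=world(c);Z=W[...,2]
for nm,(x0,y0,x1,y1) in(('sample',(232,105,282,242)),):
    k=np.zeros(Z.shape,bool);k[y0:y1,x0:x1]=1;k&=(Z>.045)&(Z<.08);q=W[k];mid=[]
    for x in np.arange(.44,.56,.01):
        s=q[(abs(q[:,0]-x)<.005)&(q[:,2]>.055)]
        if len(s)>4: mid.append((x,(s[:,1].min()+s[:,1].max())/2))
    mid=np.array(mid);f=np.polyfit(mid[:,0],mid[:,1],1);print(q[:,0].min(),q[:,0].max(),np.degrees(np.arctan(f[0])),np.polyval(f,.495))
d=pickle.load(open('c0.pkl','rb'))
print(onplane(d['scene'],[[296,280],[296,232],[223,238]],0),onplane(d['scene'],[[296,232]],.16),onplane(d['scene'],[[222,240]],.1))
need(.495,.2863,.031,86.1)
E
```

```text
0.42595087973774187 0.5641542899989295 -3.7958160185624097 0.2864301860755054
[[7.42349150e-01 2.52759326e-01 0.00000000e+00]
 [5.72014194e-01 2.21025602e-01 1.11022302e-16]
 [6.42242971e-01 3.56116173e-02 0.00000000e+00]] [[0.74496316 0.24541028 0.16      ]] [[0.74972261 0.07114369 0.1       ]]
need rows tx,ty,tz [-0.027 -0.043  4.535] twist -0.24
```

The second look agrees: (0.495, 0.2864), -3.8°. Descending now.

jog_arm --series '[[[-0.03,-0.04,0.5,-0.2],[0,0,0.8,0],[0,0,0.8,0],[0,0,0.8,0],[0,0,0.8,0],[0,0,0.5,0],[0,0,0.3,0],[0,0,0,0]]]'

```text
clock: 3.35
eef_pos: [0.4945, 0.2862, 0.0308]
tool_rot: [0.034, 0.999, -0.0, -0.0]
ft_force: [0.3, 0.5, 0.8]
width: 0.0553
```

```bash
python3 - <<'E'
from h import *
st();need(.495,.2863,.031,86.1)
E
```

```text
3.35 [0.4945 0.2862 0.0308] q [ 3.420e-02  9.994e-01 -4.000e-04 -5.000e-04] yangle 86.08 F [0.28 0.52 0.83] M [-0.03  0.01 -0.02] w 0.0553 qd 0.032
need rows tx,ty,tz [-0.011  0.003 -0.006] twist -0.02
```

jog_arm --series '[[[0,0,0,0],[0,0,0,0],[0,0,0,0],[0,0,0,0],[0,0,0,0],[0,0,0,0],[0,0,0,0],[0,0,0,0]]]' --jaw 1

```text
clock: 4.15
eef_pos: [0.4959, 0.2866, 0.0333]
tool_rot: [0.034, 0.999, 0.001, 0.001]
ft_force: [-0.8, -2.2, 4.8]
width: 0.0264
```

jog_arm --series '[[[0,0,-0.2,0],[0,0,-0.4,0],[0,0,-0.6,0],[0,0,-0.8,0],[0,0,-0.8,0],[0,0,-0.8,0],[0,0,-0.8,0],[0,0,-0.4,0]]]'

```text
clock: 4.95
eef_pos: [0.4956, 0.2869, 0.2277]
tool_rot: [0.034, 0.999, 0.002, 0.002]
ft_force: [0.3, 0.8, -2.1]
width: 0.0262
```

```bash
python3 - <<'E'
from h import *
import pickle
st();c=capture('wrist');save('w3',c);pickle.dump(c,open('w3.pkl','wb'))
c=capture('side');save('s3',c);pickle.dump(c,open('s3.pkl','wb'))
c=capture('scene');save('sc3',c);pickle.dump(c,open('sc3.pkl','wb'))
E
```

```text
4.95 [0.4956 0.2869 0.2277] q [0.0342 0.9994 0.0016 0.002 ] yangle 86.08 F [ 0.33  0.77 -2.15] M [ 0.   -0.    0.01] w 0.0262 qd 0.304
```

View pics/w3.png

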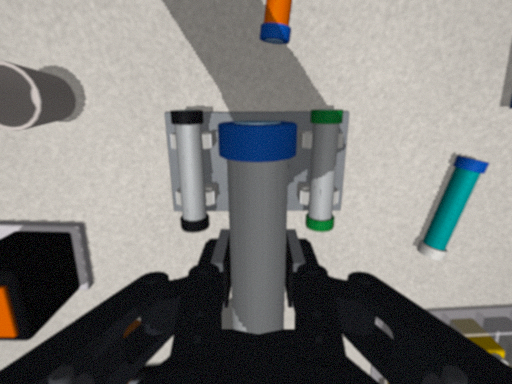

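View pics/s3.png

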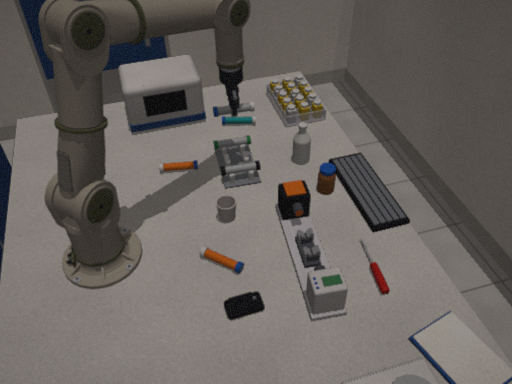

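The tube is lifted and in the jaws, with the blue cap at (258,140) in the wrist view. I'll measure how it sits in the tool, and the polarimeter pose too.

```bash
python3 - <<'E'
from h import *
import pickle
from scipy.spatial.transform import Rotation as Ro
o=st();c=pickle.load(open('w3.pkl','rb'));W,_=world(c)
# pose at w3 ~ same
o_p=np.array([.4956,.2869,.2277]);Rt=Ro.from_quat([0.0342,0.9994,0.0016,0.002]).as_matrix()
T=(W-o_p)@Rt
k=(abs(T[...,1])<.02)&(abs(T[...,0])<.075)&(T[...,2]<.02)&(T[...,2]>-.06)
H,S,V=cv2.split(cv2.cvtColor(c['frame'],cv2.COLOR_RGB2HSV))
k&=V>60
q=T[k];print(len(q),q.min(0),q.max(0))
for x in np.arange(-.02,.07,.01):
    s=q[abs(q[:,0]-x)<.005]
    if len(s)>20: print(round(x,3),'y',((np.percentile(s[:,1],1)+np.percentile(s[:,1],99))/2).round(4),'ztop',np.percentile(s[:,2],2).round(4),len(s))
v,u=np.nonzero(k&(H>100)&(H<130)&(S>110));b=T[v,u];print('blue',u.min(),u.max(),v.min(),v.max(),b.min(0),b.max(0))
# polarimeter from tops
for n in('scene','side'):
    c=pickle.load(open({'scene':'sc3','side':'s3'}[n]+'.pkl','rb'));W,_=world(c)
    k=(abs(W[...,2]-.119)<.007)&(W[...,0]>.5)&(W[...,0]<.72)&(W[...,1]<.06)&(W[...,1]>-.5)
    kk,l,stt,ce=cv2.connectedComponentsWithStats(k.astype(np.uint8))
    for i in range(1,kk):
        if stt[i,4]>80:
            q=W[l==i];print(n,ce[i].round(1),stt[i,4],q.mean(0).round(4),cv2.minAreaRect(q[:,:2].astype(np.float32)))
    H,S,V=cv2.split(cv2.cvtColor(c['frame'],cv2.COLOR_RGB2HSV))
E
```

```text
5.1 [0.4952 0.2867 0.2248] q [0.0342 0.9994 0.001  0.0011] yangle 86.08 F [ 0.37  0.91 -2.38] M [-0.    0.04  0.01] w 0.0267 qd 0.051
13454 [-0.03711957 -0.01985905 -0.05210638] [ 0.06882704  0.01973599 -0.00269176]
-0.02 y -0.0001 ztop -0.0293 895
-0.01 y 0.0006 ztop -0.0362 1033
0.0 y 0.0001 ztop -0.0295 1025
0.01 y -0.0 ztop -0.0362 1836
0.02 y -0.0002 ztop -0.0294 1176
0.03 y -0.0001 ztop -0.0295 1246
0.04 y -0.0002 ztop -0.0295 1355
0.05 y -0.0003 ztop -0.031 1360
0.06 y -0.0003 ztop -0.0326 1987
blue 219 296 121 161 [ 0.0532174  -0.01639269 -0.03358043] [ 0.06873731  0.01640753 -0.01117039]
scene [ 96.4 170.1] 390 [ 0.5795 -0.3535  0.1146] ((0.5784474015235901, -0.35456663370132446), (0.07269106060266495, 0.09117944538593292), 81.35043334960938)
scene [209.1 195.7] 491 [ 0.6173 -0.0039  0.1181] ((0.6135357022285461, -0.004919394850730896), (0.06875110417604446, 0.08642897009849548), 81.25981140136719)
side [294.  188.8] 429 [ 0.6051 -0.0116  0.1186] ((0.6049012541770935, -0.00884082168340683), (0.07655008882284164, 0.08856440335512161), 83.9730453491211)
side [327.1 280. ] 643 [ 0.5708 -0.3574  0.1146] ((0.571350634098053, -0.3560650646686554), (0.07505001127719879, 0.08812324702739716), 85.5378646850586)
```

View pics/sc3.png

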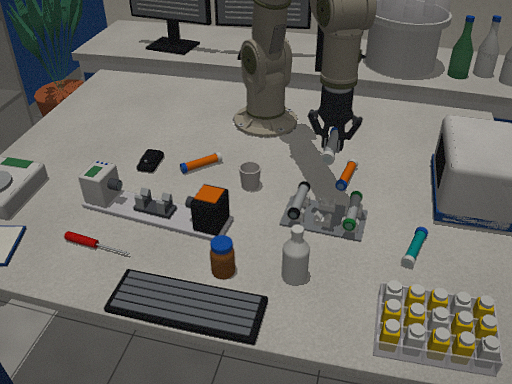

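The tube sits level in the jaws, centred within about 1 mm, with its axis 15.5 mm behind the TCP. From the head tops the V seat is at about (0.592, -0.181), with its axis at 84.4°. I'll go beside the polarimeter for a closer look.

jog_arm --series '[[[0,-0.3,-0.3,0],[0,-0.6,-0.3,0],[-0.05,-0.9,0,0],[-0.05,-0.9,0,0],[-0.05,-0.9,0,0],[-0.05,-0.9,0,0],[-0.05,-0.9,0,0],[-0.05,-0.9,0,0]]]'

```text
clock: 5.9
eef_pos: [0.4883, 0.0317, 0.2467]
tool_rot: [0.035, 0.999, -0.0, -0.001]
ft_force: [0.7, -0.4, -1.7]
width: 0.0263
```

jog_arm --series '[[[-0.05,-0.9,0,0],[-0.05,-0.9,0,0],[0,-0.9,0,0],[0,-0.9,0,0],[0,-0.8,0,0],[0,-0.5,0,3],[0,-0.2,0,6],[0,0,0,8]]]'

```text
clock: 6.7
eef_pos: [0.4781, -0.1714, 0.2469]
tool_rot: [0.186, 0.982, -0.0, -0.001]
ft_force: [0.4, 1.2, -2.1]
width: 0.0262
```

jog_arm --series '[[[0,0,0,8.5],[0,0,0,8.5],[0,0,0,8.5],[0,0,0,8.5],[0,0,0,8.5],[0,0,0,8.5],[0,0,0,8.5],[0,0,0,8.5]]]'

```text
clock: 7.5
eef_pos: [0.4786, -0.1691, 0.2468]
tool_rot: [0.703, 0.711, -0.0, -0.001]
ft_force: [-0.1, 1.0, -1.3]
width: 0.0261
```

jog_arm --series '[[[0,0,0,5],[0,0,0,2],[0,0,0,0],[0,0,0,0],[0,0,0,0]]]'

```text
clock: 8.0
eef_pos: [0.479, -0.1695, 0.2471]
tool_rot: [0.743, 0.67, -0.0, -0.0]
ft_force: [0.3, 0.1, -1.2]
width: 0.0265
```

```bash
python3 - <<'E'
from h import *
import pickle
o=st();print(o['joint_positions'].round(2));c=capture('wrist');c['o']=o;save('w4',c);pickle.dump(c,open('w4.pkl','wb'));st()
E
```

```text
8.0 [ 0.479  -0.1695  0.2471] q [ 7.425e-01  6.698e-01 -1.000e-04 -2.000e-04] yangle -5.89 F [ 0.35  0.15 -1.21] M [-0.04  0.   -0.02] w 0.0265 qd 0.002
[-0.38  0.13  0.74  1.69 -0.09  1.36  0.27]
8.05 [ 0.479  -0.1695  0.2472] q [ 7.425e-01  6.698e-01 -1.000e-04 -2.000e-04] yangle -5.9 F [-0.26  0.66 -2.25] M [0.02 0.02 0.  ] w 0.0262 qd 0.002
```

View pics/w4.png

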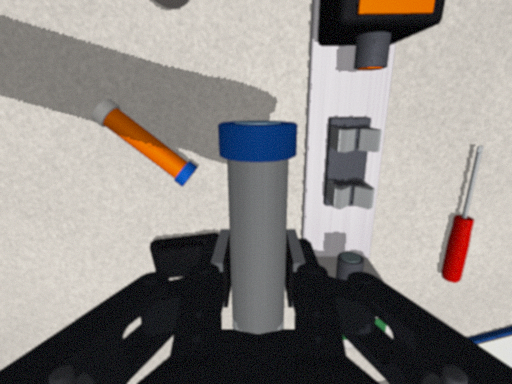

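The V-block pieces are at (355,139) and (350,194), with the lamp at the top of the image. The blue cap already points towards the lamp. Measuring the block.

```bash
python3 - <<'E'
from h import *
import pickle
c=pickle.load(open('w4.pkl','rb'));W,_=world(c)
roi=np.zeros(W.shape[:2],bool);roi[112:212,322:392]=1
Z=W[...,2]
k=roi&(Z>.045)&(Z<.085);q=W[k]
kk,l,stt,ce=cv2.connectedComponentsWithStats(k.astype(np.uint8))
for i in range(1,kk):
    if stt[i,4]>30:
        q=W[l==i];print(ce[i].round(1),stt[i,4],'z',q[:,2].max().round(4),cv2.minAreaRect(q[:,:2].astype(np.float32)), q.min(0).round(4),q.max(0).round(4))
q=W[k]
a=np.radians(84.3);e=np.array([np.cos(a),np.sin(a)]);f=np.array([np.sin(a),-np.cos(a)]);r=q[:,:2]-[.592,-.181]
s=r@e;t=r@f;h=q[:,2]
print('along hist',np.histogram(s,np.arange(-.06,.061,.004)))
for lo,hi in((-.05,-.034),(-.034,-.018),(.018,.034),(.034,.05)):
    m=(s>lo)&(s<hi);print('slice',lo,hi)
    for tt in np.arange(-.028,.032,.004):
        mm=m&(abs(t-tt)<.002)
        if mm.sum()>2: print('   t',round(tt,3),'z',np.median(h[mm]).round(4),mm.sum())
# rail edges
k=(abs(Z-.016)<.004)&(np.arange(512)>295)[None]&(np.arange(384)<250)[:,None]
q=W[k];rr=cv2.minAreaRect(q[:,:2].astype(np.float32));print('rail',rr)
for y in np.arange(-.26,-.1,.02):
    s_=q[abs(q[:,1]-y)<.005];
    if len(s_)>20: print(round(y,3),np.percentile(s_[:,0],[.5,99.5]).round(4))
H,S,V=cv2.split(cv2.cvtColor(c['frame'],cv2.COLOR_RGB2HSV))
k=(H<20)&(S>150)&(V>60);k[:55]=0;k[80:]=0;k[:,:340]=0;v,u=np.nonzero(k);print('window px',u.mean(),v.mean(),len(u),np.median(W[k],0), onplane(c,[[u.mean(),v.mean()]],.075))
E
```

```text
[356.9 138.9] 1056 z 0.0717 ((0.5929895639419556, -0.14678503572940826), (0.02396056056022644, 0.04760162532329559), 84.3600845336914) [ 0.5684 -0.1606  0.0455] [ 0.6175 -0.1327  0.0717]
[351.5 195.5] 1029 z 0.0713 ((0.5863310694694519, -0.21476590633392334), (0.025828178972005844, 0.04742328077554703), 84.1253433227539) [ 0.5617 -0.2297  0.0455] [ 0.611  -0.2     0.0713]
along hist (array([  0,   0,   0,  98, 134, 137, 142, 139, 148, 231,   0,   0,   0,
         0,   0,   0,   0,   0,   0,   0,  77, 161, 161, 173, 163, 172,
       149,   0,   0,   0]), array([-6.00000000e-02, -5.60000000e-02, -5.20000000e-02, -4.80000000e-02,
       -4.40000000e-02, -4.00000000e-02, -3.60000000e-02, -3.20000000e-02,
       -2.80000000e-02, -2.40000000e-02, -2.00000000e-02, -1.60000000e-02,
       -1.20000000e-02, -8.00000000e-03, -4.00000000e-03,  5.55111512e-17,
        4.00000000e-03,  8.00000000e-03,  1.20000000e-02,  1.60000000e-02,
        2.00000000e-02,  2.40000000e-02,  2.80000000e-02,  3.20000000e-02,
        3.60000000e-02,  4.00000000e-02,  4.40000000e-02,  4.80000000e-02,
        5.20000
[... 962 characters left out ...]
0.034 0.05
   t -0.024 z 0.0628 100
   t -0.02 z 0.069 53
   t -0.016 z 0.0668 33
   t -0.012 z 0.0631 33
   t -0.008 z 0.0587 30
   t -0.004 z 0.0497 16
   t 0.0 z 0.0495 52
   t 0.004 z 0.0586 67
   t 0.008 z 0.0631 61
   t 0.012 z 0.0672 58
   t 0.016 z 0.0687 39
   t 0.02 z 0.065 31
rail ((0.6596256494522095, -0.1603066623210907), (0.3162734806537628, 0.23562350869178772), 84.44527435302734)
-0.26 [0.532  0.7602]
-0.24 [0.5342 0.7636]
-0.22 [0.5356 0.7649]
-0.2 [0.5379 0.7674]
-0.18 [0.5403 0.769 ]
-0.16 [0.5427 0.6403]
-0.14 [0.5437 0.6433]
-0.12 [0.5462 0.6454]
window px 370.40816326530614 67.3265306122449 49 [ 0.59789131 -0.0740689   0.08183194] [[ 0.60096721 -0.07348483  0.075     ]]
```

All the measurements agree: block pieces, V flanks, rail edges and lamp window (predicted 0.6005, -0.0733, seen 0.601, -0.0735). The seat is at (0.590, -0.181) with the axis at 84.4°.

```bash
python3 - <<'E'
from h import *
st();need(.590,-.1808,.0595,-5.6)
E
```

```text
8.05 [ 0.479  -0.1695  0.2472] q [ 7.425e-01  6.698e-01 -1.000e-04 -2.000e-04] yangle -5.9 F [-0.26  0.66 -2.25] M [0.02 0.02 0.  ] w 0.0262 qd 0.002
need rows tx,ty,tz [4.000e-03 2.789e+00 4.692e+00] twist -0.3
```

jog_arm --series '[[[0,0.3,0,0],[0,0.6,0,0],[0,0.7,0,0],[0,0.6,0,0],[0,0.4,0,0],[0,0.19,0,-0.3],[0,0,0.5,0],[0,0,0.7,0]]]'

```text
clock: 8.85
eef_pos: [0.5909, -0.1819, 0.2001]
tool_rot: [0.741, 0.672, 0.001, 0.001]
ft_force: [0.3, 0.4, -1.8]
width: 0.0262
```

jog_arm --series '[[[0,0,0.8,0],[0,0,0.8,0],[0,0,0.6,0],[0,0,0.4,0],[0,0,0,0],[0,0,0,0]]]'

```text
clock: 9.45
eef_pos: [0.5904, -0.1814, 0.0962]
tool_rot: [0.741, 0.672, 0.0, 0.0]
ft_force: [-0.2, -0.3, -1.7]
width: 0.0259
```

```bash
python3 - <<'E'
from h import *
import pickle
st();need(.590,-.1808,.0595,-5.6)
c=capture('wrist');save('w5',c);pickle.dump(c,open('w5.pkl','wb'))
a=capture('scene');b=capture('side')
A=cv2.resize(a['frame'][150:250,70:240,::-1],(510,300),interpolation=2);B=cv2.resize(b['frame'][175:325,255:370,::-1],(230,300),interpolation=2)
cv2.imwrite('pics/z5.png',np.hstack([A,B]));st()
E
```

```text
9.45 [ 0.5904 -0.1814  0.0962] q [7.409e-01 6.716e-01 1.000e-04 4.000e-04] yangle -5.62 F [-0.22 -0.33 -1.73] M [ 0.03 -0.    0.03] w 0.0259 qd 0.02
need rows tx,ty,tz [ 0.014 -0.013  0.917] twist -0.02
9.6 [ 0.5911 -0.1815  0.097 ] q [0.7409 0.6716 0.0008 0.0011] yangle -5.61 F [ 0.26 -0.33 -1.77] M [-0.06 -0.01 -0.03] w 0.0264 qd 0.007
```

View pics/w5.png

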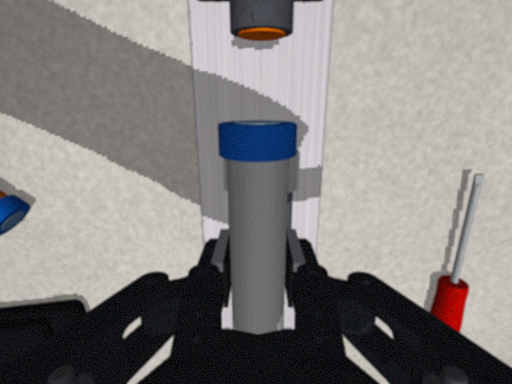

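View pics/z5.png

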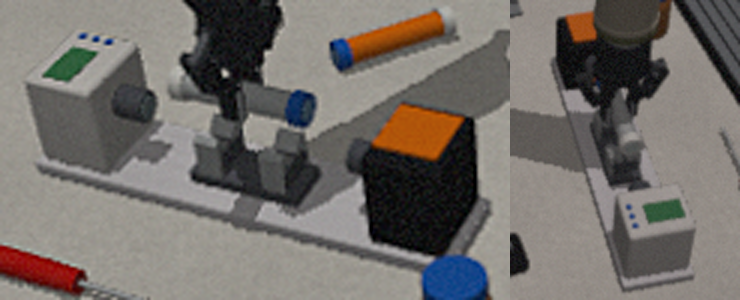

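```bash
python3 - <<'E'
from h import *
import pickle
from scipy.spatial.transform import Rotation as Ro
c=pickle.load(open('w5.pkl','rb'));W,_=world(c);o=robot.get_obs();Rt=Ro.from_quat([.7409,.6716,.0003,.0006]).as_matrix()
T=(W-np.array([.5906,-.1814,.0965]))@Rt
H,S,V=cv2.split(cv2.cvtColor(c['frame'],cv2.COLOR_RGB2HSV))
k=(H<20)&(S>150)&(V>60);k[50:]=0;k[:,:220]=0;k[:,300:]=0;v,u=np.nonzero(k);p=onplane(c,[[(u.min()+u.max())/2,v.mean()]],.075)
print('window',u.min(),u.max(),p,'tool',(p-np.array([.5906,-.1814,.0965]))@Rt)
# tube and block in tool frame
for x in (.03,.035,.04,.045):
    m=(abs(T[...,0]-x)<.003)&(abs(T[...,1])<.035)
    t=T[m]; tb=t[t[:,2]<0];bl=t[(W[m][:,2]<.076)&(W[m][:,2]>.05)]
    print(x,'tube y',tb[:,1].min().round(4),tb[:,1].max().round(4),'block',np.percentile(bl[:,1],[1,99]).round(4) if len(bl) else None,len(bl))
m=(abs(W[...,2]-.016)<.003)&(abs(T[...,1])<.07)
for x in(.06,.08,.1):
    t=T[m&(abs(T[...,0]-x)<.004)];print('rail',x,t[:,1].min().round(4),t[:,1].max().round(4))
b=T[(H>100)&(H<130)&(S>110)&(T[...,2]<.01)&(abs(T[...,1])<.02)];print(b.min(0),b.max(0))
E
```

```text
window 238 285 [[ 0.6013786  -0.07393434  0.075     ]] tool [[0.10801241 0.00017945 0.02146122]]
0.03 tube y -0.0154 0.0111 block [-0.0233  0.0232] 137
0.035 tube y -0.015 0.0119 block [-0.0237  0.0231] 150
0.04 tube y -0.0156 0.0118 block [-0.0236  0.0229] 152
0.045 tube y -0.0153 0.0112 block [-0.0234  0.0232] 57
rail 0.06 -0.0497 0.0484
rail 0.08 -0.0495 0.0485
rail 0.1 -0.0496 0.0482
[-0.00457557 -0.01999202 -0.14074325] [ 0.0746304   0.01988881 -0.01603799]
```

jog_arm --series '[[[0,0.025,0.3,0],[0,0,0.25,0],[0,0,0.15,0],[0,0,0.05,0],[0,0,0.05,0],[0,0,0,0],[0,0,0,0]]]'

```text
clock: 10.3
eef_pos: [0.5913, -0.1813, 0.0635]
tool_rot: [0.741, 0.672, 0.0, 0.0]
ft_force: [-0.6, -0.6, -0.9]
width: 0.0264
```

jog_arm --series '[[[0,0,0.03,0],[0,0,0.02,0],[0,0,0,0],[0,0,0,0]]]'

```text
clock: 10.7
eef_pos: [0.5912, -0.1812, 0.0613]
tool_rot: [0.741, 0.672, -0.0, 0.0]
ft_force: [0.4, -0.7, -1.5]
width: 0.0263
```

jog_arm --series '[[[0,0,0.03,0],[0,0,0.02,0],[0,0,0,0],[0,0,0,0]]]'

```text
clock: 11.1
eef_pos: [0.5913, -0.1812, 0.0593]
tool_rot: [0.741, 0.672, 0.0, 0.0]
ft_force: [-0.3, -0.0, -2.2]
width: 0.0266
```

jog_arm --series '[[[0,0,0.02,0],[0,0,0,0],[0,0,0,0],[0,0,0,0]]]'

```text
clock: 11.5
eef_pos: [0.5917, -0.1813, 0.0588]
tool_rot: [0.741, 0.672, 0.0, 0.0]
ft_force: [2.5, 0.0, 0.0]
width: 0.026
```

jog_arm --series '[[[0,0,0.02,0],[0,0,0,0],[0,0,0,0],[0,0,0,0]]]'

```text
clock: 11.9
eef_pos: [0.592, -0.1814, 0.0584]
tool_rot: [0.741, 0.672, 0.001, 0.001]
ft_force: [4.7, -0.4, 5.2]
width: 0.0262
```

jog_arm --series '[[[0,0,0.02,0],[0,0,0,0],[0,0,0,0],[0,0,0,0]]]'

```text
clock: 12.3
eef_pos: [0.5922, -0.1814, 0.0583]
tool_rot: [0.741, 0.672, 0.001, 0.001]
ft_force: [2.0, -0.6, 11.4]
width: 0.0263
```

jog_arm --series '[[[0,0,0.02,0],[0,0,0,0],[0,0,0,0],[0,0,0,0]]]'

```text
clock: 12.7
eef_pos: [0.5922, -0.1814, 0.0582]
tool_rot: [0.741, 0.672, 0.001, 0.001]
ft_force: [-0.2, 2.0, 16.5]
width: 0.0262
```

Contact came at about z = 0.0588. The tube slid 0.9 mm sideways and bottomed on both flanks, and the push is now 16.5 N. I'll follow the sideways shift and trim to about 10 N, staying in contact.

jog_arm --series '[[[0,0.02,-0.02,0],[0,0,-0.01,0],[0,0,0,0],[0,0,0,0],[0,0,0,0],[0,0,0,0]]]'

```text
clock: 13.3
eef_pos: [0.5921, -0.1814, 0.0583]
tool_rot: [0.741, 0.672, 0.0, 0.0]
ft_force: [0.2, 1.1, 10.7]
width: 0.0261
```

```bash
python3 - <<'E'
from h import *
import pickle
st()
F=[]
c=capture('wrist');F.append(robot.get_obs()['ft_force']);save('w6',c);pickle.dump(c,open('w6.pkl','wb'))
a=capture('scene');F.append(robot.get_obs()['ft_force']);b=capture('side');F.append(robot.get_obs()['ft_force'])
pickle.dump((a,b),open('ab6.pkl','wb'))
A=cv2.resize(a['frame'][150:250,70:240,::-1],(510,300),interpolation=2);B=cv2.resize(b['frame'][175:325,255:370,::-1],(230,300),interpolation=2)
cv2.imwrite('pics/z6.png',np.hstack([A,B]));save('sc6',a);st();print(np.round(F,1))
E
```

```text
13.3 [ 0.5921 -0.1814  0.0583] q [7.410e-01 6.716e-01 4.000e-04 2.000e-04] yangle -5.63 F [ 0.22  1.07 10.7 ] M [ 0.18 -0.04 -0.11] w 0.0261 qd 0.001
13.45 [ 0.5921 -0.1814  0.0583] q [7.410e-01 6.716e-01 4.000e-04 2.000e-04] yangle -5.63 F [0.59 1.18 9.98] M [ 0.22 -0.05 -0.06] w 0.0262 qd 0.002
[[ 0.6  1.  10.1]
 [ 0.4  0.8 10.2]
 [ 0.6  1.2 10. ]]
```

View pics/z6.png

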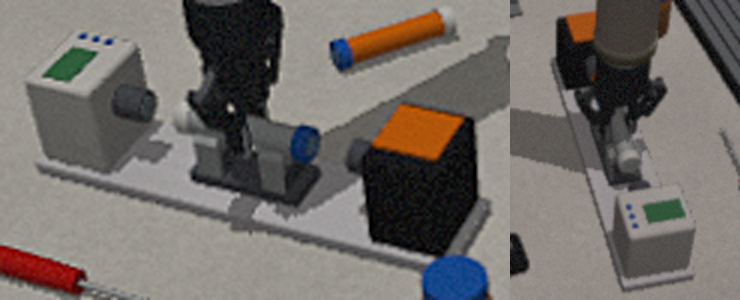

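View pics/w6.png

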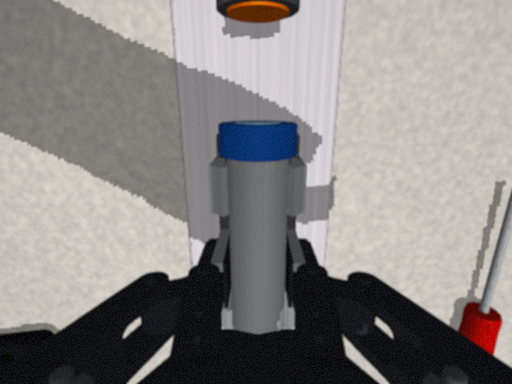

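```bash
python3 - <<'E'
from h import *
import pickle
from scipy.spatial.transform import Rotation as Ro
for f,p,qq in(('w3',[.4955,.2868,.2265],[0.0342,0.9994,0.0016,0.002]),('w5',[.5906,-.1814,.0965],[.7409,.6716,.0003,.0006]),('w6',[.5921,-.1814,.0583],[.7410,.6716,.0004,.0002])):
    c=pickle.load(open(f+'.pkl','rb'));W,_=world(c);Rt=Ro.from_quat(qq).as_matrix();T=(W-np.array(p))@Rt
    m=(abs(T[...,1]+.0018)<.003)&(T[...,0]>.018)&(T[...,0]<.05)&(T[...,2]<-.02);t=T[m]
    pf=np.polyfit(t[:,0],t[:,2],1);print(f,len(t),'slope deg',np.degrees(np.arctan(pf[0])).round(2),'z@0',pf[1].round(4),'scatter',np.std(t[:,2]-np.polyval(pf,t[:,0])).round(4))
    H,S,V=cv2.split(cv2.cvtColor(c['frame'],cv2.COLOR_RGB2HSV))
    b=(H>100)&(H<130)&(S>110);b[:100]=0;b[180:]=0;b[:,:210]=0;b[:,310:]=0;v,u=np.nonzero(b);print('  blue px',u.min(),u.max(),v.min(),v.max(),v.mean().round(2),np.percentile(T[b][:,0],[1,99]).round(4))
# tube centring on block, w6
    if f=='w6':
        for x in(.028,.034,.040):
            m=(abs(T[...,0]-x)<.003)&(abs(T[...,1])<.03);t=T[m];w=W[m]
            bl=t[(w[:,2]<.0745)&(w[:,2]>.066)];print(x,'block',np.percentile(bl[:,1],[1,99]).round(4))
a,b=pickle.load(open('ab6.pkl','rb'))
for c in(a,b):
    W,_=world(c);a_=np.radians(84.4);e=np.array([np.cos(a_),np.sin(a_)]);f=np.array([np.sin(a_),-np.cos(a_)])
    s=(W[...,:2]-[.591,-.181])@e;t=(W[...,:2]-[.591,-.181])@f
    for nm,lo,hi in(('blue',.055,.067),('lampbar',.025,.052),('detbar',-.052,-.025),('white',-.067,-.055)):
        m=(s>lo)&(s<hi)&(abs(t)<.025)&(W[...,2]>.06)&(W[...,2]<.11);print(nm,m.sum(),np.percentile(W[m][:,2],95).round(4) if m.sum() else 0,end=' ')
    print()
E
```

```text
w3 1041 slope deg 0.04 z@0 -0.0297 scatter 0.0006
  blue px 219 296 121 161 141.29 [0.0543 0.0682]
w5 1034 slope deg 0.21 z@0 -0.0285 scatter 0.0006
  blue px 219 296 122 161 141.37 [0.0529 0.0667]
w6 1070 slope deg 0.41 z@0 -0.0289 scatter 0.0006
  blue px 218 297 122 161 141.34 [0.0528 0.0668]
0.028 block [-0.0247  0.0205]
0.034 block [-0.0241  0.02  ]
0.04 block [-0.0244  0.0202]
blue 59 0.0917 lampbar 117 0.0882 detbar 51 0.0851 white 38 0.0911 
blue 3 0.0771 lampbar 14 0.0871 detbar 119 0.0898 white 48 0.0918
```

The tube is centred in the V. The 1 N along the axis and the 0.2 Nm moment may be a slight along-axis preload. I'll relieve it with a 0.2 mm shift while still pressing, and see what the moment tells.

jog_arm --series '[[[0.005,0,0,0],[0,0,0,0],[0,0,0,0],[0,0,0,0],[0,0,0,0]]]'

```text
clock: 13.95
eef_pos: [0.5922, -0.1814, 0.0583]
tool_rot: [0.741, 0.671, 0.0, 0.0]
ft_force: [-0.1, 1.1, 10.6]
width: 0.0262
```

```bash
python3 - <<'E'
from h import *
o=[st()]
for i in range(5): capture('wrist');o.append(robot.get_obs())
print(np.mean([x['ft_force'] for x in o],0).round(2),np.mean([x['wrist_torque'] for x in o],0).round(3),np.mean([x['eef_pos'] for x in o],0).round(5),np.mean([x['tool_rot'] for x in o],0).round(5))
E
```

```text
13.95 [ 0.5922 -0.1814  0.0583] q [7.410e-01 6.715e-01 3.000e-04 3.000e-04] yangle -5.64 F [-0.14  1.07 10.63] M [ 0.1  -0.16 -0.07] w 0.0262 qd 0.002
[-0.05  0.84 10.05] [ 0.109 -0.122 -0.097] [ 0.59215 -0.18137  0.05825] [7.4101e-01 6.7150e-01 3.0000e-04 2.7000e-04]
```

The push is steady at 10.05 N with under 0.1 N sideways. The 0.11 Nm moment puts the load within ±11 mm of the middle, so both block pieces carry it. One last look at the rest of the bench.

View pics/sc6.png

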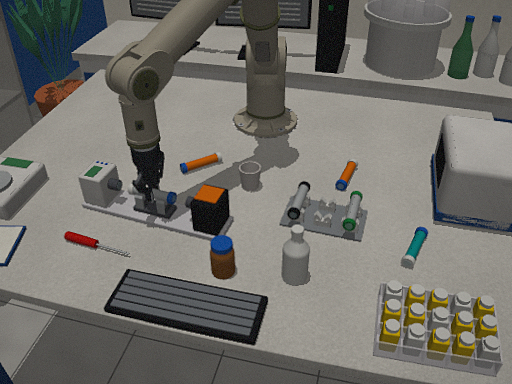

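The sample tube is in the V with its blue cap towards the lamp at (170,198). The black tube (299,201), the green tube (352,210) and the rest of the bench look unmoved; the mouse is hidden by the arm here. Handing in.

```bash
python3 - <<'E'
from h import *
st();print(robot.finish_job());st()
E
```

```text
14.2 [ 0.5922 -0.1814  0.0583] q [7.410e-01 6.715e-01 3.000e-04 3.000e-04] yangle -5.63 F [-1.06  0.6  10.56] M [ 0.1  -0.15 -0.12] w 0.0264 qd 0.002
the job is handed in; nothing more can be done
None
the job is handed in; nothing more can be done
```

I took the blue/white tube from the middle bay and laid it in the V-block, blue cap towards the lamp. I handed it in at 14.2 s, still gripping it and pressing straight down with about 10 N.

**Last checks:**
- **Push:** the mean was 10.05 N down, with under 0.1 N across the V and 0.8 N along it.
- **Seating:** the tube slid about 0.9 mm sideways on first contact and then bottomed, and both flanks now carry it. The last wrist picture shows it centred in the V, with the blue cap clear of the block end; I did not measure the white-cap end as closely.
- **Other objects:** the black and green tubes and everything else in view looked unmoved. The mouse was hidden by the arm in the last picture, so I could not check it there.

**Where things disagreed or went over:**
- The push briefly reached 16.5 N before I trimmed it to 10 N without losing contact.
- My camera measurement of the seat was about 1 to 2 mm off from where the tube settled, within the calibration error.
- A moment of about 0.1 Nm remains at the wrist. I took it as a small off-centre load, with both block pieces still bearing.

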